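Find the concealed catch of the instrument drawer

TASK

The low metal cabinet's drawer has no handle: one of the four flush round discs in its flat top panel is the concealed catch. With the fingertips feel from disc to disc for the one that gives, press it in until the drawer springs open, then let go. Do not lift, carry or knock anything lying on or around the cabinet.

Things in the scene. Friction and masses are not known exactly. Their poses are not given: they have to be found in the camera images.
- cabinet: Low grey cabinet, bare metal top panel, fixed: 140 mm deep (x), 250 wide (y), 70 tall (z up). Origin: centre of its underside. Drawer front: its -x face. Four like metal discs, 47 mm across, lie in 50 mm holes in a row at x = -20, y = -87, -29, 29, 87 mm, tops 2 mm below the panel's. One, varying by start, is the catch; the others are solid. A loose block lies on the panel from x = +25 mm back.
- disc_row (a point): middle of the row of discs, on the cabinet's axes, at the height of the discs' tops (68 mm above the bench). The catch button sinks straight down up to 6 mm (to 8 mm below the panel); it starts to yield at about 2 N, is fully down at about 5 N and springs back up when let go. Fingertips up to 40 mm across fit into a hole.
- catch (a joint): how far the catch button is pressed in, m: 0 up, 0.006 fully in; the drawer is released at about 0.004
- drawer (a joint): how far the drawer stands out of the cabinet towards the cabinet's -x, m: 0 shut (latched), 0.04 fully out. Once released its own spring drives it out within about a second, and it stays out
- plaster_blank_3_mid (a point): cream plaster block lying loose on the rear strip of the cabinet's top panel, 30x60x14 mm; point at its centre, 7 mm above the panel
- plaster_blank_2_mid (a point): cream plaster block lying loose on the bench behind the cabinet, 48x48x20 mm; point at its centre
- loop_tool_1_mid (a point): wooden loop tool lying on the bench left of the cabinet, 19x169x9 mm; point at its middle
- marker_mid (a point): marker pen lying on the bench left of the cabinet, 17x135x16 mm; point at its middle, 5 mm up

How it is judged (in metres and radians):
On the way:
1. the catch button is pressed in (3 mm or more) (value of joint catch above 0.003 m), for 0.04 s.
At the end, for the whole second after the job is handed in: the drawer stands out at least 35 mm, the catch button has been let go and is back up (within 1 mm), and every loose thing is within 20 mm of where it lay (value of joint drawer above 0.035 m and value of joint catch below 0.001 m and distance of each of plaster_blank_3_mid, plaster_blank_2_mid, loop_tool_1_mid, marker_mid from where it was at the start of the episode below 0.02 m); the robot touches nothing.
It fails at once if a loose thing is lifted, carried or knocked more than 20 mm from its place (distance of any of plaster_blank_3_mid, plaster_blank_2_mid, loop_tool_1_mid, marker_mid from where it was at the start of the episode above 0.02 m).
It also fails if it takes over 48 s, if anything falls off the work surface, if the arm or the gripper's body presses on something with over 40 N, if the wrist force passes 120 N, or if a joint passes its speed limit or range.

ROBOT

A 6-joint arm with a two-finger parallel gripper is mounted at the origin on a cart in front of the work surface, level with it; the furniture and walls round the work are solid. World frame = base frame: x ahead of the robot, y to its left, z up, the work surface at z = 0. Lengths are in m, angles in degrees, forces in N, time in s.
With the tool pointing down it reaches from about 0.4 to 0.825 m from the base axis. Payload 7 kg.
Tool frame: the origin (TCP) lies at the centre of the arm's flange, where the gripper is bolted on; the fingertips stand 178 mm ahead of it and the grasp point (between the pads) lies 159 mm ahead of it (ctrl.hold_point_z is the distance from the TCP to the grasp point, in m); z points along the fingers, y is the line along which they close (so a half turn about z gives the same grasp; the last joint's range is limited). The gripper opens to 88 mm and grips with 3 to 60 N. Pads are 19 mm wide; open, the fingers measure 130 mm over their backs; the gripper's body (78 mm by 193 mm) begins 47 mm behind the grasp point.
Start: joints at [-60.842, 20.546, 0.682, 0, -70.136, -16.507], TCP at [0.148, -0.659, 0.405] pointing down, gripper open.
Joint ranges: [-176.03, 176.03], [-82.01, 121.73], [-58.28, 71.71], [-173.87, 95.51], [-174.79, -0.11], [-173.66, 173.66]. Speed limits (degrees/s): [136.94, 136.94, 172.46, 180, 180, 180].

INTERFACE

Orientations are given as [roll, pitch, yaw] about the fixed x, y, z axes, in that order (R = Rz(yaw) Ry(pitch) Rx(roll)).
In Python, from plant import ctrl gives the robot as it stands.
- The arm moves only by the shell command python3 -m inch 'ROWS'. ROWS is JSON, one flat list of numbers, 7 for each row, row after row: the closure, from 0 (fully open) to 1 (shut), then the shift along the tool's x, y, z in mm, then the turn, a rotation vector about the tool's x, y, z in degrees. In form: [hand, x, y, z, wx, wy, wz, hand, x, y, z, wx, wy, wz, ...]. A call has 1 to 5 rows; each row is the pose to reach, as a shift and turn from the pose commanded when the call began, along the tool's axes at that moment; what a row does not reach only later rows make up. A row lasts 1/10 s, in which the tool goes at most 50 mm and 8.59 degrees, less where a joint would pass 70% of its speed; a pose out of reach is approached as far as the arm can. A call with a gripper value outside its range is refused whole. The fingers move at their own pace and stop on an object; the grip force is fixed at half the most. Time passes only in rows, so rows that repeat a pose let the fingers close. It gives the time, the measured TCP pose, the force, the opening and the grip force at its end, in the units of the state.
- ctrl.get_obs(): the state, without advancing time (a new reading comes with each control period).
- ctrl.snapshot(name): name is "scene" or "top"; returns a dict with "frame" (480x640x3 uint8, red, green, blue), "K" (3x3 intrinsics, pixels), "R" (3x3) and "t" (3): a world point X has camera coordinates R X + t. Camera axes: x right, y down, z forward; pixel columns grow to the right and rows downward; lengths in m; the calibration is good to about 2 mm. A picture is of the moment at which its call begins. There is no depth.
- ctrl.close_job(): hands the job in; it is judged then, once.
Trained networks look in a picture, given as the dict that the camera call returned (one of the last four; its "shot" number tells which), for a name from the list of things; names that differ only in an ending like _2 or _b are one class to them, and where a whole thing is asked for, a point or a joint stands for the part that bears it (a point fixed in the world has none). Each returns a list of dicts, best first, with "p" (0 to 1); they miss things now and then, are a little off and sometimes report something else, mostly with a low value. They report only what shows in the picture. A call takes as long as a camera call.
- ctrl.recognise(picture, thing): "location" ([x, y, z] in m, in world coordinates, good to about 4 mm: the middle of the surface that is visible of it).
- ctrl.trace(picture, thing): "pixels" (480x640 bool, what is visible of it).
- ctrl.mark_of(picture, thing): "location" ([x, y, z] in m, in world coordinates, good to about 4 mm: a listed point, or the origin of a listed thing).
The state is a dict: "clock": time; "joint_pos": joint angles; "qvel": joint speeds; "tau": joint torques, N m; "tool_pos": TCP position; "orientation": TCP orientation; "force": force on the tool from outside, world axes, zero at the start; "moment": the same for the moment, N m; "opening": finger opening in m; "gripper_force": force on a finger pad.
Only numpy, scipy, OpenCV 4.12 (cv2) and the standard library are available. Lean on these libraries where they do the work, as an engineer would, in place of code of your own. Each camera call takes 0.05 s, during which the arm holds its last target. There are 200 camera calls.

## Working session

There is one attempt and no reset: what is moved stays moved. The work goes in short steps, Python scripts to look and compute and a shell command to move; the robot and the scene stay as the last step left them, time stands still between calls to the robot, and variables do not carry over. Pictures are saved under pics/ and viewed, at most 10 in all, crops included, and the job is handed in when it is done.

```bash
mkdir -p pics; python3 - <<'E'
from plant import ctrl
import cv2
for n in("scene","top"):
    s=ctrl.snapshot(n); cv2.imwrite(f"pics/{n}0.png",s["frame"][:,:,::-1])
    for th in("cabinet","disc_row","plaster_blank_3_mid"):
        print(n,th,[(d["p"],d["location"]) for d in ctrl.mark_of(s,th)[:2]])
o=ctrl.get_obs();print(o["clock"],o["tool_pos"],o["orientation"],o["force"],o["opening"])
E
```

```text
scene cabinet [(0.91, [0.4811, -0.2452, 0.0003]), (0.7, [0.7216, -0.2101, 0.0117])]
scene disc_row [(0.86, [0.4625, -0.2431, 0.0682])]
scene plaster_blank_3_mid [(0.87, [0.5313, -0.2193, 0.0762]), (0.51, [0.4613, -0.2441, 0.0686])]
top cabinet [(0.95, [0.4808, -0.2433, 0.0052])]
top disc_row [(0.67, [0.4594, -0.2428, 0.0691])]
top plaster_blank_3_mid [(0.71, [0.5283, -0.2212, 0.0776])]
0.4 [ 0.14781173 -0.65858171  0.40452567] [ 1.79986202e+02 -2.50441523e-03 -1.67349625e+02] [ 0.15663771 -0.1225182   0.34069529] 0.0874671613479103
```

View pics/top0.png

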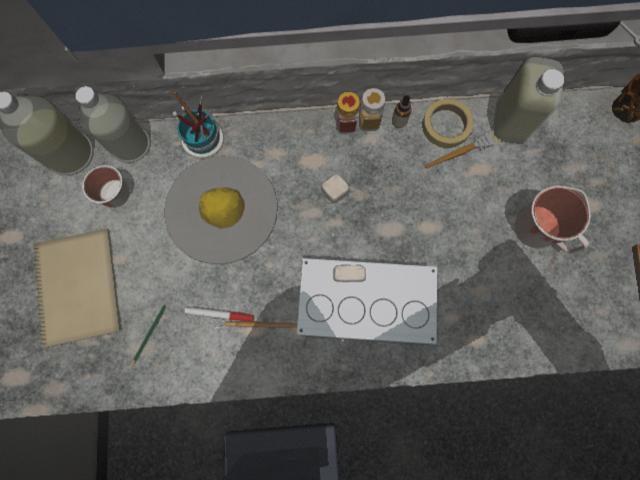

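View pics/scene0.png

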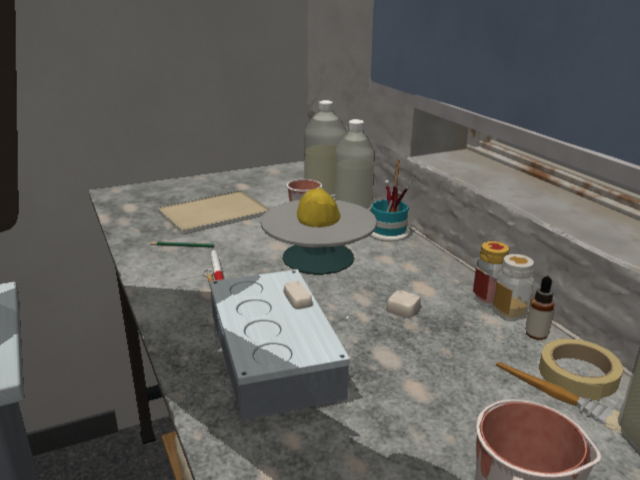

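The top view shows the four discs at about (320,308), (351,310), (383,312) and (416,314). The block is at (349,273), and the pen and loop tool lie to the left. Next I'll locate the discs precisely.

```bash
cat > h.py <<'E'
import numpy as np
from scipy.spatial.transform import Rotation as Ro
def bp(s,uv,z):
    d=s["R"].T@np.linalg.inv(s["K"])@np.array([*uv,1.]); c=-s["R"].T@s["t"]
    return c+d*(z-c[2])/d[2]
def delta(o,target):  # tool-frame shift in mm of the TCP to target
    R=Ro.from_euler("xyz",o["orientation"],degrees=True).as_matrix()
    return R.T@(np.array(target)-o["tool_pos"])*1000
E
python3 - <<'E'
from plant import ctrl
from h import *
import cv2
s=ctrl.snapshot("top")
g=cv2.cvtColor(s["frame"],cv2.COLOR_RGB2GRAY)[285:340,295:442]
g=cv2.resize(g,None,fx=4,fy=4,interpolation=cv2.INTER_CUBIC)
c=cv2.HoughCircles(g,cv2.HOUGH_GRADIENT,1.5,80,param1=80,param2=20,minRadius=44,maxRadius=62)
for u,v,r in sorted(c[0].tolist()): 
    p=((u-1.5)/4+295,(v-1.5)/4+285);print(p,r/4,bp(s,p,.069))
for p in [(306,262),(434,269),(434,339),(300,332)]: print(bp(s,p,.07))
o=ctrl.get_obs();print(delta(o,[.46,-.243,.30]),Ro.from_euler("xyz",o["orientation"],degrees=True).as_matrix().round(3))
E
```

```text
(318.4375, 308.0625) 13.212499618530273 [ 0.47443319 -0.15604959  0.069     ]
(351.0625, 309.5625) 13.850000381469727 [ 0.46713949 -0.21512404  0.069     ]
(383.3125, 312.5625) 13.737500190734863 [ 0.45721986 -0.27308731  0.069     ]
(415.5625, 314.8125) 13.625 [ 0.44867884 -0.33099873  0.069     ]
[ 0.56136015 -0.13941646  0.07      ]
[ 0.52971312 -0.3753694   0.07      ]
[ 0.40338467 -0.35834375  0.07      ]
[ 0.4341293  -0.11967455  0.07      ]
[-395.63490308  337.10441388  104.61144377] [[-0.976 -0.219 -0.   ]
 [-0.219  0.976  0.   ]
 [ 0.     0.    -1.   ]]
```

```bash
python3 -m inch '[1,-40,28,0,0,0,0, 1,-80,56,10,0,0,0, 1,-120,84,25,0,0,0, 1,-160,112,40,0,0,0, 1,-200,140,55,0,0,0]'; python3 - <<'E'
from plant import ctrl
from h import *
o=ctrl.get_obs();print(o["clock"],o["opening"],o["orientation"],delta(o,[.4492,-.3298,.28]))
E
```

```text
clock: 0.95
tool_pos: [0.3111, -0.4789, 0.3505]
orientation: [-180.0, 0.0, -167.4]
force: [1.6, -0.9, -0.0]
opening: 0.0528
gripper_force: 0.0
0.95 0.05279747495304171 [-1.79958048e+02  3.39207677e-02 -1.67363309e+02] [-167.35703662  115.36994441   70.49219472]
```

```bash
python3 -m inch '[1,-40,28,14,0,0,0, 1,-80,56,28,0,0,0, 1,-120,84,42,0,0,0, 1,-150,105,56,0,0,0, 1,-167,115,70,0,0,0]'; python3 -m inch '[1,0,0,0,0,0,0,1,0,0,0,0,0,0]'; python3 - <<'E'
from plant import ctrl
from h import *
import cv2
o=ctrl.get_obs();print(o["clock"],o["opening"],o["orientation"],delta(o,[.4492,-.3298,.28]))
s=ctrl.snapshot("scene");cv2.imwrite("pics/s1.png",cv2.resize(s["frame"][200:440,150:410,::-1],None,fx=2.4,fy=2.4))
E
```

```text
clock: 1.45
tool_pos: [0.4498, -0.3294, 0.2805]
orientation: [-180.0, 0.1, -167.2]
force: [0.7, -0.8, 0.4]
opening: 0.0133
gripper_force: 0.0
clock: 1.65
tool_pos: [0.4482, -0.3315, 0.2806]
orientation: [180.0, -0.0, -167.3]
force: [-1.0, -0.6, 0.6]
opening: 0.0013
gripper_force: 0.0
1.65 0.0012523973618902074 [ 1.79988969e+02 -3.99751941e-02 -1.67270590e+02] [-1.37299351  1.38943397  0.56536197]
```

View pics/s1.png

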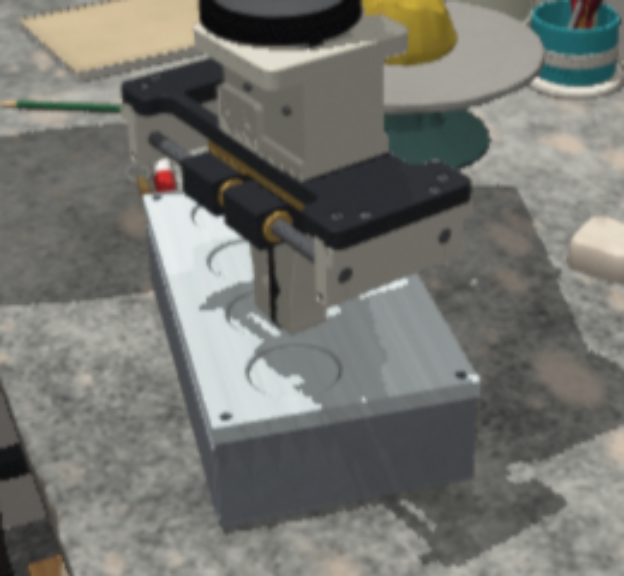

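The closed tips (crop pixel 285,325) are hovering above the nearest disc (293,372), which agrees with the numbers. I'll lower them now.

```bash
python3 -m inch '[1,-1,1,10,0,0,0,1,-1,1,20,0,0,0,1,-1,1,28,0,0,0,1,-1,1,28,0,0,0,1,-1,1,28,0,0,0]'; python3 -m inch '[1,0,0,2,0,0,0,1,0,0,3,0,0,0,1,0,0,4,0,0,0,1,0,0,4,0,0,0,1,0,0,4,0,0,0]';python3 -m inch '[1,0,0,1,0,0,0,1,0,0,2,0,0,0,1,0,0,2,0,0,0,1,0,0,2,0,0,0]'
```

```text
clock: 2.2
tool_pos: [0.4485, -0.3307, 0.2523]
orientation: [180.0, -0.0, -167.4]
force: [-0.1, -0.5, 0.1]
opening: 0.0006
gripper_force: 0.0
clock: 2.7
tool_pos: [0.4488, -0.3305, 0.2487]
orientation: [-180.0, 0.0, -167.3]
force: [-0.5, -0.1, -0.2]
opening: 0.0005
gripper_force: 0.0
clock: 3.1
tool_pos: [0.4487, -0.3305, 0.2466]
orientation: [180.0, -0.0, -167.3]
force: [0.2, 0.3, 0.1]
opening: -0.0001
gripper_force: 0.0
```

```bash
python3 -m inch '[1,0,0,1,0,0,0,1,0,0,1,0,0,0,1,0,0,1,0,0,0]';python3 -m inch '[1,0,0,1,0,0,0,1,0,0,1,0,0,0,1,0,0,1,0,0,0]'
```

```text
clock: 3.4
tool_pos: [0.4487, -0.3305, 0.2459]
orientation: [-180.0, 0.0, -167.3]
force: [-1.2, 1.4, 4.9]
opening: 0.0002
gripper_force: 2.2
clock: 3.7
tool_pos: [0.4487, -0.3305, 0.2448]
orientation: [-180.0, 0.0, -167.3]
force: [-1.0, 1.6, 5.5]
opening: 0.0008
gripper_force: 2.5
```

```bash
python3 -m inch '[1,0,0,1,0,0,0,1,0,0,1,0,0,0,1,0,0,1,0,0,0]';python3 -m inch '[1,0,0,1,0,0,0,1,0,0,1,0,0,0,1,0,0,1,0,0,0]'
```

```text
clock: 4.0
tool_pos: [0.4487, -0.3305, 0.2439]
orientation: [-180.0, 0.0, -167.3]
force: [-0.8, 1.6, 5.6]
opening: 0.0005
gripper_force: 2.7
clock: 4.3
tool_pos: [0.4487, -0.3305, 0.2427]
orientation: [-180.0, 0.0, -167.3]
force: [-1.5, 0.8, 3.1]
opening: 0.0005
gripper_force: 1.9
```

It is giving, so this is the catch. I'll press on.

```bash
python3 -m inch '[1,0,0,1,0,0,0,1,0,0,1,0,0,0,1,0,0,1,0,0,0]';python3 -m inch '[1,0,0,1,0,0,0,1,0,0,1,0,0,0,1,0,0,1,0,0,0]'; python3 - <<'E'
from plant import ctrl
import cv2
s=ctrl.snapshot("top");cv2.imwrite("pics/t2.png",cv2.resize(s["frame"][230:380,270:470,::-1],None,fx=3,fy=3))
E
```

```text
clock: 4.6
tool_pos: [0.4487, -0.3305, 0.2416]
orientation: [-180.0, -0.0, -167.3]
force: [-1.7, 0.8, 4.8]
opening: 0.0005
gripper_force: 2.2
clock: 4.9
tool_pos: [0.4488, -0.3305, 0.2406]
orientation: [-180.0, -0.0, -167.3]
force: [-0.9, 0.6, 5.5]
opening: 0.0006
gripper_force: 2.4
```

View pics/t2.png

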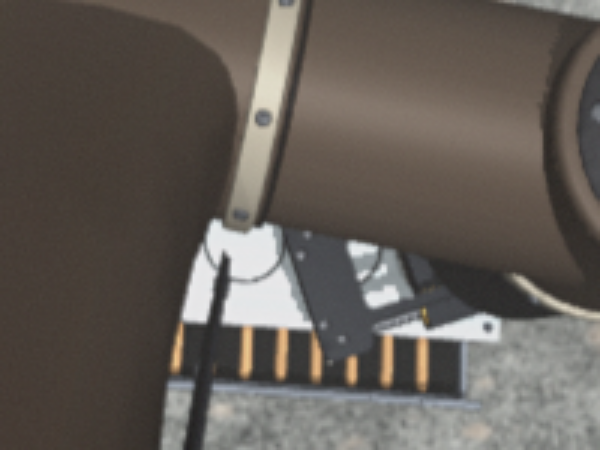

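The drawer now shows out along the cabinet's front, at crop rows 325–400. I'll rise straight up and clear.

```bash
python3 -m inch '[1,0,0,-5,0,0,0,1,0,0,-15,0,0,0,1,0,0,-35,0,0,0,1,0,0,-65,0,0,0,1,0,0,-100,0,0,0]'; python3 -m inch '[1,40,-28,-20,0,0,0,1,80,-56,-40,0,0,0,1,120,-84,-50,0,0,0,1,160,-112,-50,0,0,0,1,200,-140,-50,0,0,0]'; python3 -m inch '[1,40,-28,0,0,0,0,1,80,-56,0,0,0,0,1,100,-70,0,0,0,0,1,100,-70,0,0,0,0,1,100,-70,0,0,0,0]'; python3 - <<'E'
from plant import ctrl
from h import *
import cv2
s=ctrl.snapshot("top");cv2.imwrite("pics/t3.png",s["frame"][:,:,::-1])
E
```

```text
clock: 5.45
tool_pos: [0.4482, -0.3303, 0.3412]
orientation: [179.9, -0.1, -167.4]
force: [0.6, 0.3, -0.7]
opening: 0.0002
gripper_force: 0.0
clock: 5.95
tool_pos: [0.2846, -0.5098, 0.392]
orientation: [-179.9, 0.1, -167.3]
force: [0.6, -0.2, -0.4]
opening: 0.0004
gripper_force: 0.0
clock: 6.45
tool_pos: [0.2031, -0.5992, 0.3905]
orientation: [180.0, -0.0, -167.5]
force: [-0.0, 0.8, -0.7]
opening: 0.0001
gripper_force: 0.0
```

View pics/t3.png

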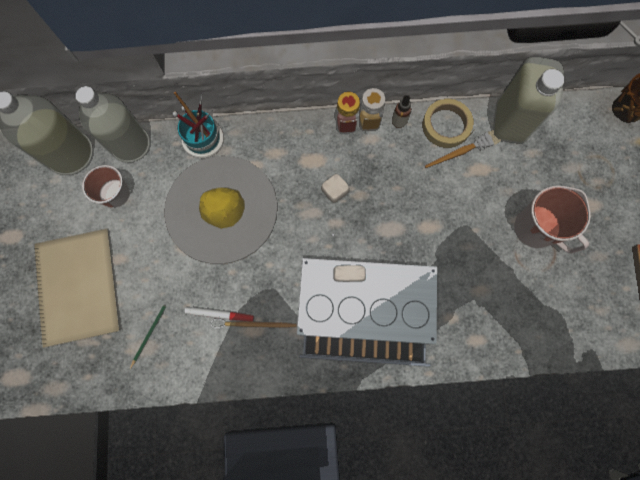

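The drawer is out (rows 342–362), and the block, pen and loop tool haven't moved. I'll let it settle briefly and hand in.

```bash
python3 -m inch '[1,0,0,0,0,0,0,1,0,0,0,0,0,0,1,0,0,0,0,0,0,1,0,0,0,0,0,0,1,0,0,0,0,0,0]' | head -1; python3 - <<'E'
from plant import ctrl
from h import *
s=ctrl.snapshot("top")
a=bp(s,(367,341),.07)
for z in(.05,.06,.07): print(np.linalg.norm((bp(s,(365,361.5),z)-a)[:2]))
print(ctrl.close_job())
E
```

```text
clock: 7.0
0.03599988622349883
0.03591916854173429
0.03586127576763257
the job is handed in; nothing more can be done
None
```

The catch was the disc at the cabinet's -y end (y = -87 mm). I pressed it about 5 mm until the drawer sprang out, let go and backed clear. The drawer measured about 36 mm out in the last picture, only just over the 35 mm needed. The loose things looked unmoved, and the job is handed in with no verdict returned.

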